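# Angle a bar past the pillar into the drilling fixture

### The arm

A 6-joint arm with a two-finger parallel gripper is mounted at the origin on the work surface. World frame = base frame: x ahead of the robot, y to its left, z up, the work surface at z = 0. Lengths are in m, angles in rad, forces in N, time in s.
With the tool pointing down it reaches from about 0.25 to 0.85 m from the base axis. Payload 12.5 kg.
Tool frame: the origin (TCP) lies on the centre line of the jaws, within the pads' length; the fingertips stand 17 mm ahead of it and the grasp point (between the pads) lies 2 mm behind it; z points along the fingers, y is the line along which they close (so a half turn about z gives the same grasp; the last joint's range is limited). The gripper opens to 93 mm and grips with 3 to 60 N. Pads are 15 mm wide; open, the fingers measure 128 mm over their backs; the gripper's body (75 mm by 188 mm) begins 65 mm behind the grasp point.
Start: joints at [1.052, 0.351, 1.652, -0, 1.139, -0.085], TCP at [0.231, 0.499, 0.236] pointing down, gripper open.
Joint ranges: [-2.75, 2.75], [-0.79, 2.1], [0.01, 2.65], [-1.57, 4.71], [0.07, 3.14], [-2.87, 2.87]. Speed limits (rad/s): [2.22, 2.22, 2.79, 3.14, 3.14, 3.14].

### API

Orientations are given as a rotation vector (axis times angle).
In Python, from rig import arm gives the robot as it stands. Calls block until the motion is done:
- arm.move_pose(position, orientation): joint-space move of the TCP to a pose.
- arm.move_l(position, rotation=None, vel=0.15): straight line of the TCP; rotation=None keeps the orientation; vel is the mean speed in m/s.
- arm.movej(angles): joint-space move.
- arm.gripper_open() and arm.grasp(squeeze=None): open the fingers fully, or close them until they stop; squeeze is the grip in N (None keeps the last).
- arm.sleep(seconds).
- arm.inverse_kinematics(position, orientation): joint angles nearest the present ones, or None.
- arm.observe(): the state.
- arm.camera(name): name is "scene" or "top"; returns (picture, depth): 384x512x3 uint8, red, green, blue; 384x512 float32, m along the optical axis (not along the pixel's ray), 0 where there is no reading.
- arm.get_calibration(name): a dict with "K" (3x3 intrinsics, pixels), "origin" and "orientation" of the camera in the world. Camera axes: x right, y down, z forward; pixel columns grow to the right and rows downward; lengths in m; the calibration is good to about 2 mm. A picture is of the moment at which its call begins. get_calibration takes no time and is no camera call.
A pose or a line that the arm cannot do raises arm.IKError and nothing moves.
- arm.sign_off(): hands the job in; it is judged then, once.
The state is a dict: "t": time; "joints": joint angles; "joint_vel": joint speeds; "tau": joint torques, N m; "eef_pos": TCP position; "tcp_rot": TCP orientation; "force": force on the tool from outside, world axes, zero at the start; "wrist_torque": the same for the moment, N m; "gripper_width": finger opening in m; "finger_force": force on a finger pad.
Only numpy, scipy, OpenCV 4.12 (cv2) and the standard library are available. Lean on these libraries where they do the work, as an engineer would, in place of code of your own. Each camera call takes 0.05 s, during which the arm holds its last target. There are 200 camera calls.

### The job

Load the loose aluminium bar that lies in front of the white drilling fixture: push one end of it with the fingertips, then the other, to swing it past the steel pillar into the fixture's bay, one end going in first, until its whole length lies flush against the back fence. Only push it along the desk; do not lift or tip it, and leave the other things on the desk where they are.

Things in the scene. Friction and masses are not known exactly. Their poses are not given: they have to be found in the camera images.
- bar: loose straight square aluminium bar, 220 mm long, 25 x 25 mm in section, with a dark groove along its top and sides, about 0.2 to 0.4 kg; origin at the centre of its underside, its y axis along its length, z up. It starts flat on the desk on the robot's side of the pillar, roughly parallel to the fixture's back fence, with both ends free
- bar_end_a (a point): centre of the end face of the bar at its +y end (110 mm from its middle, 12.5 mm up)
- bar_end_b (a point): centre of the end face of the bar at its -y end
- fixture: white, fixed: three fences 30 mm high, 14 thick, round a bay open above and to the front (-x, facing the robot within 15 degrees); its floor is the desk. Inside 280 mm along y, 75 deep along x. Origin on the desk, middle of the open front line: back fence's inner face at x = 75 mm, side fences' at y = +-140 (x = 0 to 89). A bar lying home has its middle at x = 62.5 mm
- pillar: upright steel pillar fixed to the desk, 22 mm in diameter, 60 high, 35 mm in front of the bay's front line and 50 to 60 mm to one side (either) of its middle; origin at the foot's centre. From it to the farther side fence is only about 185 mm: the bar does not go in square. A black cap at the mirrored spot lies flat and blocks nothing
- screwdriver: a screwdriver, a bystander under 75 mm high; origin at the centre of its underside
- globe: a small blue printed finial, a bystander under 75 mm high; origin at the centre of its underside
- octopus: a small printed octopus, a bystander under 75 mm high; origin at the centre of its underside
- collet_nut: a dark collet nut, a bystander under 75 mm high; origin at the centre of its underside
- glue_jar: a small jar, a bystander under 75 mm high; origin at the centre of its underside
- bearing: a steel bearing ring, a bystander under 75 mm high; origin at the centre of its underside
- vise_block: a steel block, a bystander under 75 mm high; origin at the centre of its underside

How it is judged:
By the outcome, as a careful person would: the job done as asked, in the order asked, and still so for the second after the job is handed in, with the robot touching nothing.
It also fails if it takes over 67 s, if anything falls off the work surface, if the arm or the gripper's body presses on something with over 40 N, if the wrist force passes 120 N, or if a joint passes its speed limit or range.

## Working session

There is one attempt and no reset: what is moved stays moved. The work goes in short steps, each a Python script; the robot and the scene stay as the last script left them, time stands still between calls to the robot, and variables do not carry over. Pictures are saved under pics/ and viewed, at most 10 in all, crops included, and the job is handed in when it is done.

```bash
mkdir -p pics; ls
python3 - <<'E'
from rig import arm
import cv2,numpy as np
for n in ("top","scene"):
    p,d=arm.camera(n); cv2.imwrite(f"pics/{n}0.png",p[...,::-1]); np.savez(f"pics/{n}0.npz",p=p,d=d)
    c=arm.get_calibration(n); print(n,c)
o=arm.observe();print(o["t"],o["tcp_rot"],o["gripper_width"])
E
```

```text
pics
top {'K': array([[460.44007252,   0.        , 251.11042806],
       [  0.        , 460.44007252, 208.42104827],
       [  0.        ,   0.        ,   1.        ]]), 'origin': array([ 0.39830705, -0.02304739,  1.36169358]), 'orientation': array([-2.16683837,  2.13930936, -0.13502459])}
scene {'K': array([[400.49423846,   0.        , 249.94922817],
       [  0.        , 400.49423846, 192.54340077],
       [  0.        ,   0.        ,   1.        ]]), 'origin': array([ 1.12190956, -0.57704143,  0.6240147 ]), 'orientation': array([-2.08696616, -0.84773331,  0.43699508])}
0.1 [-6.76066992e-01 -3.06768624e+00  1.56477122e-03] 0.09261279323226043
```

View pics/top0.png

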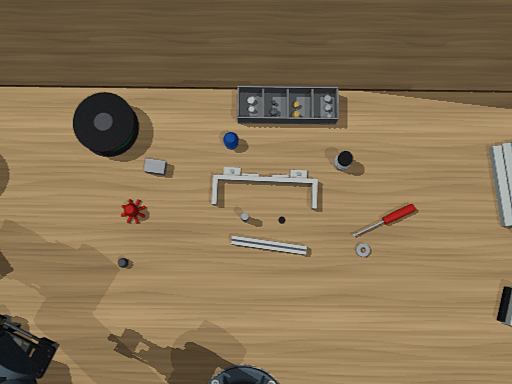

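View pics/scene0.png

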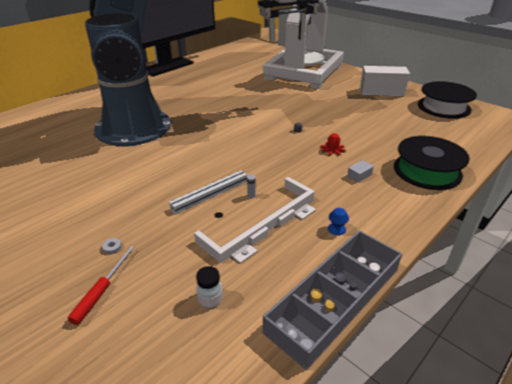

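The top view has +x up and +y left. The fixture's back fence spans (213,178) to (318,182). The pillar top is at (245,217), on the +y side, with the cap at (282,220). The bar runs from (232,240) to (306,250). The side lanes beside the bar are clear.

```bash
cat > h.py <<'E'
import numpy as np,cv2
from rig import arm
from scipy.spatial.transform import Rotation as R
def cloud(n,pd=None):
    p,d=pd or arm.camera(n); c=arm.get_calibration(n); K=c["K"]
    v,u=np.mgrid[:384,:512]
    q=np.stack([(u-K[0,2])/K[0,0]*d,(v-K[1,2])/K[1,1]*d,d],-1)
    return p,d,q@R.from_rotvec(c["orientation"]).as_matrix().T+c["origin"]
def proj(n,P):
    c=arm.get_calibration(n); q=(np.atleast_2d(P)-c["origin"])@R.from_rotvec(c["orientation"]).as_matrix(); q=q@c["K"].T
    return q[:,:2]/q[:,2:]
def blobs(P,d,lo,hi,box):
    m=(d>0)&(P[...,2]>lo)&(P[...,2]<hi)&(P[...,0]>box[0])&(P[...,0]<box[1])&(P[...,1]>box[2])&(P[...,1]<box[3])
    n,l=cv2.connectedComponents(m.astype(np.uint8)); return [P[l==i] for i in range(1,n) if (l==i).sum()>8]
E
python3 - <<'E'
from h import *
for n in("top","scene"):
    z=np.load(f"pics/{n}0.npz"); p,d,P=cloud(n,(z["p"],z["d"]))
    b=(P[...,0]>.2)&(P[...,0]<.7)&(abs(P[...,1])<.3); print(n,"desk z",np.median(P[b][:,2]))
    for q in blobs(P,d,.014,.09,(.2,.65,-.35,.35)):
        r=cv2.minAreaRect(q[:,:2].astype(np.float32)); print(len(q),q.mean(0).round(4),"rect",np.round(r[0],4),np.round(r[1],4),round(r[2],1),"zmax",q[:,2].max().round(3))
        print("   ",np.round(cv2.boxPoints(r),3).tolist())
E
```

```text
top desk z 0.0005784075717645276
118 [0.615  0.0904 0.0292] rect [0.6156 0.0906] [0.0144 0.0661] 86.5 zmax 0.038
    [[0.5820000171661377, 0.0860000029206276], [0.6480000019073486, 0.08100000023841858], [0.6489999890327454, 0.09600000083446503], [0.5830000042915344, 0.10000000149011612]]
145 [ 0.6128 -0.2018  0.0288] rect [ 0.612  -0.2015] [0.0754 0.0169] 0.4 zmax 0.037
    [[0.5740000009536743, -0.19300000369548798], [0.5740000009536743, -0.20999999344348907], [0.6499999761581421, -0.20999999344348907], [0.6499999761581421, -0.19300000369548798]]
154 [0.561  0.3289 0.0438] rect [0.5624 0.331 ] [0.0391 0.0357] 1.5 zmax 0.056
    [[0.5419999957084656, 0.3479999899864197], [0.5429999828338623, 0.31299999356269836], [0.5820000171661377, 0.3140000104904175], [0.5809999704360962, 0.3490000069141388]]
56 [5.434e-01 3.000e-04 5.670e-02] rect [0.5437 0.0013] [0.0199 0.0201] 1.4 zmax 0.067
    [[0.5329999923706055, 0.010999999940395355], [0.5339999794960022, -0.008999999612569809], [0.5540000200271606, -0.008999999612569809], [0.5529999732971191, 0.012000000104308128]]
672 [ 0.4658 -0.0697  0
[... 1384 characters left out ...]
   [[0.5830000042915344, 0.0820000022649765], [0.6489999890327454, 0.07800000160932541], [0.6510000228881836, 0.09600000083446503], [0.5839999914169312, 0.10000000149011612]]
254 [ 0.6141 -0.206   0.0263] rect [ 0.6131 -0.2032] [0.0162 0.0742] 88.6 zmax 0.033
    [[0.5759999752044678, -0.20999999344348907], [0.6499999761581421, -0.21199999749660492], [0.6499999761581421, -0.19599999487400055], [0.5759999752044678, -0.1940000057220459]]
30 [ 0.5081 -0.3343  0.0153] rect [ 0.5071 -0.3332] [0.0052 0.0353] 26.1 zmax 0.018
    [[0.4970000088214874, -0.3190000057220459], [0.5130000114440918, -0.3499999940395355], [0.5170000195503235, -0.3479999899864197], [0.5019999742507935, -0.3160000145435333]]
```

```bash
cat >> h.py <<'E'
from scipy.optimize import least_squares
import json
def rot(a): return np.array([[np.cos(a),-np.sin(a)],[np.sin(a),np.cos(a)]])
def fitfix(P,d):
    q=P[(d>0)&(P[...,2]>.02)&(P[...,2]<.036)&(P[...,0]>.56)&(P[...,0]<.70)&(P[...,1]>-.24)&(P[...,1]<.13)][:,:2]
    rects=[(.082,0,.007,.154),(.0445,.147,.0445,.007),(.0445,-.147,.0445,.007)]
    def f(s):
        l=(q-s[:2])@rot(s[2])
        D=np.array([np.hypot(np.maximum(abs(l[:,0]-a)-c+.003,0),np.maximum(abs(l[:,1]-b)-e+.003,0)) for a,b,c,e in rects])
        return D.min(0)
    r=least_squares(f,[.577,-.055,0],loss="soft_l1",f_scale=.003,x_scale=[.01,.01,.05]); return r.x,np.sqrt((r.fun**2).mean())
def F():
    j=json.load(open("fix.json")); return np.array(j["fix"]),np.array(j["pil"])
def tofix(w): s,_=F(); return (np.asarray(w)-s[:2])@rot(s[2])
def towor(l): s,_=F(); return np.asarray(l)@rot(s[2]).T+s[:2]
def bar(n="top"):
    """bar in fixture frame: cx, cy (m), th (deg; u=(sin th,cos th) points to end a), rect sides"""
    p,d,P=cloud(n); l=tofix(P[...,:2]); _,pl=F()
    m=(d>0)&(P[...,2]>.016)&(P[...,2]<.036)&(abs(l[...,1])<(np.where(l[...,0]>-.004,.139,.24)))&(l[...,0]>-.25)&(l[...,0]<.0745)&(np.hypot(*(np.moveaxis(l,-1,0)-tofix(pl)[:,None,None]))>.0145)
    k,L,st,_=cv2.connectedComponentsWithStats(m.astype(np.uint8)); i=1+np.argmax(st[1:,4])
    r=cv2.minAreaRect(l[L==i].astype(np.float32)*1000); b=cv2.boxPoints(r)
    e=max(((b[1]-b[0]),(b[2]-b[1])),key=lambda v:v@v); e=e*np.sign(e[1])
    return p,r[0][0]/1e3,r[0][1]/1e3,float(np.degrees(np.arctan2(e[0],e[1]))),sorted(r[1])
E
python3 - <<'E'
from h import *
for n in("top","scene"):
    z=np.load(f"pics/{n}0.npz"); p,d,P=cloud(n,(z["p"],z["d"])); s,e=fitfix(P,d); print(n,s.round(4),np.degrees(s[2]),e)
    if n=="top": json.dump({"fix":list(s),"pil":[.5437,.0008]},open("fix.json","w"))
print("pillar",tofix([.5437,.0008]))
p,*b=bar(); print(b)
im=p[...,::-1].copy(); s,_=F()
for L in ([[0,.14],[.075,.14],[.075,-.14],[0,-.14]],):
    w=towor(L); cv2.polylines(im,[np.round(proj("top",np.c_[w,np.full(4,.03)])*16).astype(int)],False,(0,0,255),1,cv2.LINE_AA,4)
cv2.imwrite("pics/fit.png",cv2.resize(im[130:290,190:380],None,fx=4,fy=3.7))
E
```

```text
top [ 0.5783 -0.0548 -0.0284] -1.6280267057077797 0.0024427887585577205
scene [ 0.5825 -0.057  -0.0292] -1.672945001435981 0.002356512028841349
pillar [-0.03620293  0.05461664]
[-0.11187664794921875, -0.018003768920898437, 5.662140369415283, [25.40898323059082, 219.0375518798828]]
```

View pics/fit.png

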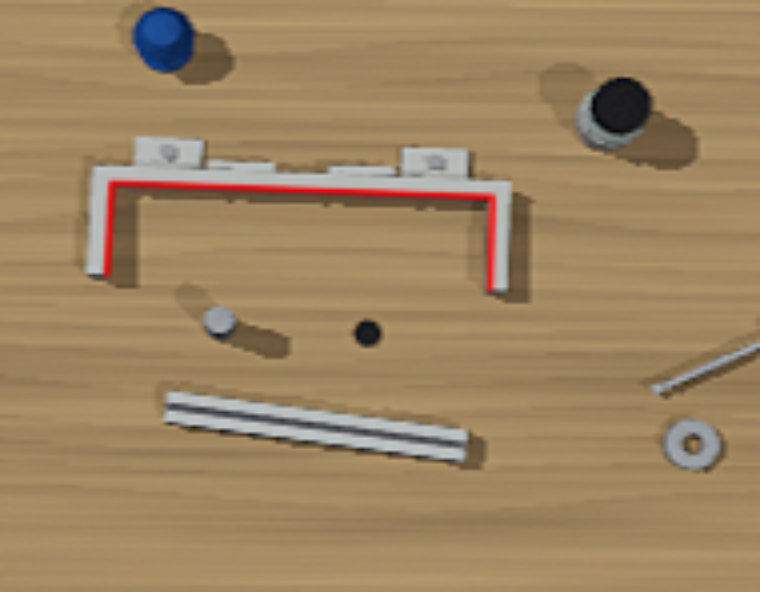

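The overlay sits on the bay's inner edges, so the fixture fit is good. The pillar is on the +y side at (-36,+55) mm in the fixture frame. The plan has four pushes:
1. Slide the bar -y by its end a, so that end clears the pillar.
2. Swing end a in.
3. Drive the bar in from end b.
4. Swing end b in.

```bash
cat >> h.py <<'E'
ZP,ZH=.023,.10
def ori(dr):
    """tool down, tool x along +-dr (fixture frame), nearest for the last joint"""
    s,_=F(); dx=rot(s[2])@(np.asarray(dr)/np.linalg.norm(dr)); out=[]
    for sg in(1,-1):
        x=np.array([*dx*sg,0]); z=np.array([0,0,-1.]); out.append(R.from_matrix(np.c_[x,np.cross(z,x),z]).as_rotvec())
    return out
def w3(p,z): return np.array([*towor(p),z])
def push(pts,dr,vel=.1,lift=True):
    """straight pushes through finger-centre points (fixture frame)"""
    q0=np.array(arm.observe()["joints"]); c=[]
    for o in ori(dr):
        q=arm.inverse_kinematics(w3(pts[0],ZH),o)
        if q is not None: c.append((abs(np.array(q)-q0).max(),o))
    o=min(c,key=lambda t:t[0])[1]
    arm.move_pose(w3(pts[0],ZH),o); arm.move_l(w3(pts[0],ZP),o,vel=.15)
    for p in pts[1:]: arm.move_l(w3(p,ZP),o,vel=vel)
    f=arm.observe()["force"]
    if lift: arm.move_l(w3(pts[-1],ZH),o,vel=.2)
    return f
def uv(th): t=np.radians(th); return np.array([np.sin(t),np.cos(t)]),np.array([np.cos(t),-np.sin(t)])  # u to end a, m toward the back (+x)
def rep():
    p,*b=bar(); o=arm.observe(); print("t %.1f bar cx %.1f cy %.1f th %.1f"%(o["t"],b[0]*1e3,b[1]*1e3,b[2]),np.round(b[3],0)); return p,np.array(b[:2]),b[2]
E
python3 - <<'E'
from h import *
arm.grasp(squeeze=10); p,c,th=rep(); u,m=uv(th)
f=push([c+.129*u,c+(.1175-.062)*u],-u); print(f,arm.observe()["gripper_width"])
p,c,th=rep(); cv2.imwrite("pics/s1.png",p[...,::-1])
E
```

```text
t 1.6 bar cx -111.9 cy -18.1 th 5.8 [ 25. 219.]
[-0.0084502   0.77928073 -0.4358348 ] 0.00032635598695308357
t 5.7 bar cx -122.5 cy -121.1 th 5.5 [ 25. 146.]
```

The hovering gripper hid end a in that reading: only 146 mm of the bar is visible. End b puts the true middle at about (-119,-84) mm, as planned. From here I'll back the gripper off before measuring.

```bash
cat >> h.py <<'E'
def go(p,dr,z,vel):
    o=min(ori(dr),key=lambda o:(R.from_rotvec(o)*R.from_rotvec(arm.observe()["tcp_rot"]).inv()).magnitude()); arm.move_l(w3(p,z),o,vel=vel)
def arc(c,th,th2,s,cor,gap=.010,step=8,vel=.1,off=.020):
    """push side of the bar facing the robot at s along u; bar taken to turn about c+cor*u"""
    u,m=uv(th); C=c+cor*u
    push([c+s*u-(off+gap)*m,c+s*u-off*m],m,lift=False)
    for t in np.linspace(th,th2,int(abs(th2-th)//step)+2)[1:]:
        u,m=uv(t); go(C+(s-cor)*u-off*m,m,ZP,vel)
    print("force",arm.observe()["force"].round(1))
    p=C+(s-cor)*u-(off+.02)*m; go(p,m,ZP,.2); go(p,m,ZH,.25)
def away(x=-.26):
    e=arm.observe()["eef_pos"]; l=tofix(e[:2]); l[0]=x; arm.move_l(np.array([*towor(l),.13]),vel=.35)
E
python3 - <<'E'
from h import *
away(); p,c,th=rep(); u,m=uv(th)
arc(c,th,28,.092,-.046); away(); p,c,th=rep(); cv2.imwrite("pics/s2.png",p[...,::-1])
E
```

```text
t 6.3 bar cx -119.1 cy -84.8 th 5.7 [ 25. 220.]
force [ 0.2 -0.6 -0.2]
t 11.0 bar cx -101.3 cy -90.4 th 28.3 [ 26. 220.]
```

Run:
```python
from h import *
p,c,th=rep()
arc(c,th,39,.092,-.046); away(); p,c,th=rep(); u,m=uv(th)
pil=tofix(F()[1]); print("offset from pillar line",(c-pil)@m*1e3)
# drive half way from end b
push([c-.129*u,c-(.1175-.065)*u],u); away(); p,c,th=rep(); u,m=uv(th); print("offset",(c-pil)@m*1e3)
cv2.imwrite("pics/s3.png",cv2.resize(p[100:340,150:400,::-1],None,fx=2.5,fy=2.5))
```

```text
t 11.1 bar cx -101.3 cy -90.4 th 28.4 [ 26. 220.]
force [ 0.2 -0.6  0.6]
t 14.8 bar cx -93.3 cy -95.2 th 39.6 [ 26. 220.]
offset from pillar line 51.49597615383153
t 19.2 bar cx -52.3 cy -45.1 th 39.6 [ 26. 219.]
offset 51.084772511252744
```

View pics/s3.png

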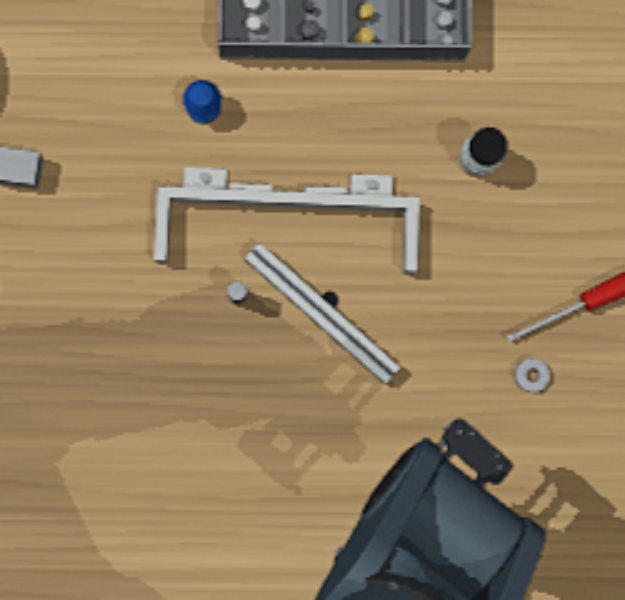

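The crop shows end a (256,250) past the pillar (237,291) at the mouth of the bay, and end b at (390,375). Both sides are clear, so I'll finish the drive and then swing end b.

Run:
```python
from h import *
p,c,th=rep(); u,m=uv(th)
push([c-.129*u,c-(.1175-.062)*u],u); away(); p,c,th=rep(); u,m=uv(th)
arc(c,th,16,-.092,.046); away(-.2); p,c,th=rep()
cv2.imwrite("pics/s4.png",cv2.resize(p[100:340,150:400,::-1],None,fx=2.5,fy=2.5))
```

```text
t 19.2 bar cx -52.8 cy -45.3 th 39.5 [ 27. 219.]
t 22.6 bar cx -13.5 cy 2.9 th 39.5 [ 26. 220.]
force [-0.2  1.2  0.2]
t 27.0 bar cx 3.2 cy -5.6 th 15.6 [ 26. 220.]
```

View pics/s4.png

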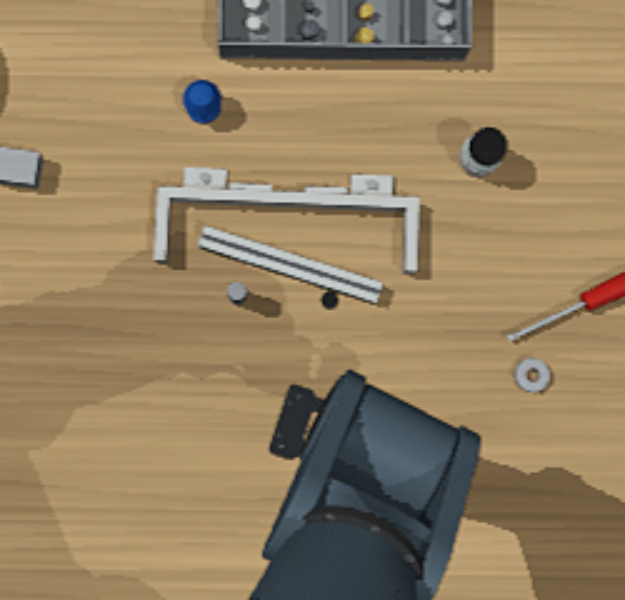

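The crop shows the bar inside the pillar line, end a at (205,237) in the bay and end b at (380,292). I'll swing end b round to parallel, push squarely at the middle, then press each end against the fence while watching the force.

```bash
cat >> h.py <<'E'
def press(c,s,x0,fmax=15,xmax=.047):
    y=c[1]+s; push([(x0-.010,y)],(1,0),lift=False); f0=arm.observe()["force"].copy()
    x=x0-.002; go((x,y),(1,0),ZP,.08)
    while x<xmax:
        x+=.0015; go((x,y),(1,0),ZP,.05); f=np.linalg.norm((arm.observe()["force"]-f0)[:2])
        if f>fmax: break
    print("press y %.0f stop x %.1f f %.1f"%(y*1e3,x*1e3,f)); go((x-.012,y),(1,0),ZP,.15); go((x-.012,y),(1,0),ZH,.25)
E
python3 - <<'E'
from h import *
p,c,th=rep()
arc(c,th,0,-.092,.046); away(-.2); p,c,th=rep()
push([(c[0]-.030,c[1]),(.039,c[1])],(1,0),lift=False); go((.025,c[1]),(1,0),ZP,.2); go((.025,c[1]),(1,0),ZH,.25)
away(-.2); p,c,th=rep()
cv2.imwrite("pics/s5.png",cv2.resize(p[100:340,150:400,::-1],None,fx=2.5,fy=2.5))
E
```

```text
t 27.1 bar cx 3.1 cy -5.5 th 15.5 [ 26. 219.]
force [-0.3 -1.  -0.2]
t 30.8 bar cx 15.4 cy -8.1 th -0.1 [ 26. 218.]
t 34.5 bar cx 60.6 cy -6.4 th 0.0 [ 28. 218.]
```

Run:
```python
from h import *
c=np.array([.0605,-.0065])
press(c,-.085,.039); press(c,.085,.039); print(arm.observe()["t"])
away(-.2); p,c,th=rep(); cv2.imwrite("pics/s6.png",cv2.resize(p[160:240,190:340,::-1],None,fx=5,fy=5,interpolation=cv2.INTER_CUBIC))
p,_,P=cloud("scene"); cv2.imwrite("pics/s6s.png",cv2.resize(p[150:290,160:340,::-1],None,fx=4,fy=4,interpolation=cv2.INTER_CUBIC))
```

```text
press y -92 stop x 46.0 f 18.4
press y 78 stop x 47.5 f 21.2
42.7
t 43.6 bar cx 61.7 cy -6.5 th 0.0 [ 25. 219.]
```

View pics/s6.png

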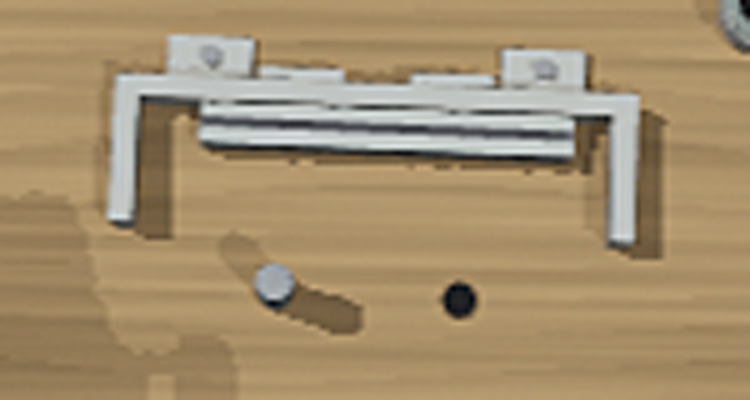

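View pics/s6s.png

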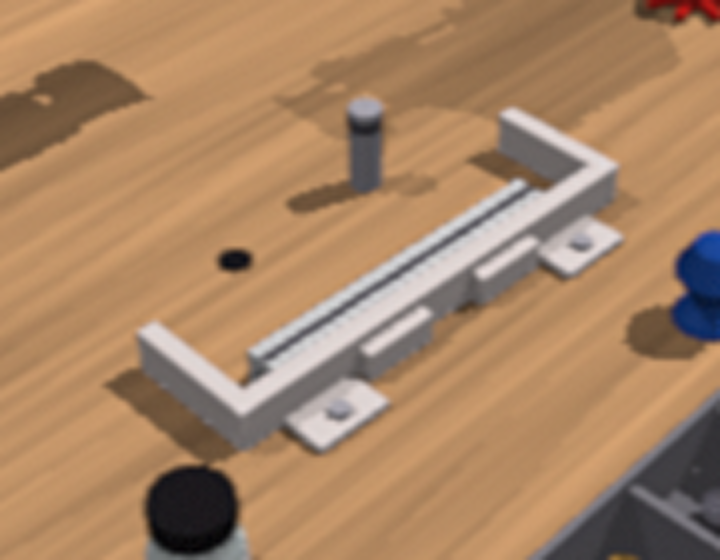

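Both ends stopped firmly against the back fence at about 20 N, and both views show the bar parallel and touching it. One last press at the middle will seat any remaining gap, then I'll hand in.

Run:
```python
from h import *
press(np.array([.0625,-.0065]),0,.0415,fmax=20,xmax=.050)
away(-.2); rep(); arm.sign_off()
```

```text
press y -6 stop x 47.0 f 22.9
t 48.4 bar cx 61.7 cy -6.3 th -0.0 [ 26. 219.]
the job is handed in; nothing more can be done
```

The bar now lies flush along the back fence, pushed in end a first and clear of the pillar. I handed the job in at about 48 s with the gripper clear of everything.

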